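Put the thin china globe and egg away in the dimpled bamboo tray

TASK

Put the two white china ornaments away in the bamboo tray: the globe in the round pocket and the egg lying in the long pocket, both settled right down in their pockets. Their shells are paper-thin, so hold them with a very light grip, set each down until the tray carries it, without pressing or dropping it and never on the bare shelf, and leave the vase, the bell and the yoga block where they are.

Things in the scene. Friction and masses are not known exactly. Their poses are not given: they have to be found in the camera images.
- globe: hollow white bone-china ball, 64 mm across, about 65 g; origin at its centre. It starts seated in a 40 mm round hole in the top of a small square cork rest (52 x 52 mm, 22 mm high, fixed), its centre about 47 mm above the shelf board. The shell cracks if the gripper squeezes or strikes it with more than about 10 N at each finger (3 to 5 N holds it safely), if it is pressed on the tray with more than about 10 N, or if it is let fall more than about 8 mm.
- egg: hollow white bone-china egg lying on its side, both ends alike, 88 mm long and 60 mm across, about 70 g, with a straight round waist over the middle 20 mm; origin at its centre, its y axis along its length (level; the egg may be rolled about it). It starts seated in a 36 x 66 mm slot in the top of a small cork rest (48 mm wide, 78 mm long, 22 mm high, fixed), its length along the rest's, its centre about 45 mm above the shelf board. As fragile as the globe, same limits.
- tray: pale bamboo tray, a flat board 110 mm (x) by 240 mm (y) by 22 mm high, fixed to the shelf board; origin at the centre of its underside, z up. Its top has two pockets 16 mm deep, one round and one long, floored with dark grey felt.
- round_pocket (a point): centre of the mouth of the tray's round pocket, level with the tray's top (22 mm above the shelf board); the mouth is 40 mm across, 65 mm from the tray's centre towards its -y end. The seated globe's centre is 25 mm above this point, centred on it.
- long_pocket (a point): centre of the mouth of the tray's long pocket, level with the tray's top; the mouth is 36 mm (tray x) by 66 mm (tray y), 55 mm from the tray's centre towards its +y end. The seated egg lies along the tray's y axis with its centre 23 mm above this point; either end may lead, and it can shift some 2 to 3 mm lengthwise.
- vase: black ceramic vase, 100 mm across, 150 mm high, standing; origin at the centre of its underside. Leave alone.
- bell: stainless steel hand bell, 92 mm across, 89 mm high, standing; origin at the centre of its underside. Leave alone.
- block: pale bamboo yoga block lying flat, 120 x 220 x 75 mm; origin at the centre of its underside. Leave alone.
Things that resemble listed ones, but are neither listed nor needed, are in the scene too. Leave any red or yellow look-alike of the globe alone.

How it is judged:
At the end, for the whole second after the job is handed in: the globe rests in the round pocket (centre within 5 mm of the pocket's centre across, at most 50.5 mm above the tray's underside), the egg lies in the long pocket (centre within 8 mm, at most 49.5 mm above the tray's underside, lengthwise within 0.2 rad), both still (horizontal distance between globe and round_pocket below 0.005 m and z of globe in the frame of tray below 0.0505 m and horizontal distance between egg and long_pocket below 0.008 m and z of egg in the frame of tray below 0.0495 m and angle between the y axis of egg and the y axis of tray, either way round below 0.2 rad and linear speed of each of globe, egg below 0.02 m/s); the robot touches nothing.
It fails at once if the globe or the egg is squeezed or struck by the fingers with more than 20 N (both fingers together, 10 N each) (contact force between the fingers and globe above 20 N or contact force between the fingers and egg above 20 N).
It fails at once if the globe or the egg is pressed or knocked against the tray with more than 10 N (contact force between any of globe, egg and tray above 10 N).
It fails at once if the globe or the egg is let fall: faster than 0.4 m/s with no finger on it ((linear speed of globe above 0.4 m/s and contact force between the fingers and globe below 0.02 N) or (linear speed of egg above 0.4 m/s and contact force between the fingers and egg below 0.02 N)).
It fails at once if the globe or the egg lies on the bare shelf board (centre lower than 38 mm) (height (world z) of any of globe, egg below 0.038 m).
It fails at once if the vase, bell or yoga block is shifted by more than 20 mm (distance of any of vase, bell, block from where it was at the start of the episode above 0.02 m).
It also fails if it takes over 72 s, if anything falls off the work surface, if the arm or the gripper's body presses on something with over 40 N, if the wrist force passes 120 N, or if a joint passes its speed limit or range.

ROBOT

A 6-joint arm with a two-finger parallel gripper is mounted at the origin on the work surface. World frame = base frame: x ahead of the robot, y to its left, z up, the work surface at z = 0. Lengths are in m, angles in rad, forces in N, time in s.
With the tool pointing down it reaches from about 0.275 to 1 m from the base axis. Payload 8.4 kg.
Tool frame: the origin (TCP) lies where the fingers leave the gripper's body, on its centre line; the fingertips stand 73 mm ahead of it and the grasp point (between the pads) lies grip_depth ahead of it (grip_depth is the distance from the TCP to the grasp point, in m); z points along the fingers, y is the line along which they close (so a half turn about z gives the same grasp; the last joint's range is limited). The gripper opens to 85 mm and grips with 20 to 120 N. Pads are 22 mm wide; open, the fingers measure 114 mm over their backs; the gripper's body (76 mm by 85 mm) begins 54 mm behind the grasp point. The pads swing forward as they close: fully open they stand 13 mm farther back than shut.
Start: joints at [1.131, 0.353, 1.633, -0, 1.155, -0.002], TCP at [0.265, 0.566, 0.304] pointing down, gripper open.
Joint ranges: [-2.63, 2.63], [-0.92, 2.1], [0.06, 2.66], [-1.3, 4.44], [0, 2.69], [-3.02, 3.02]. Speed limits (rad/s): [2.22, 2.22, 2.79, 3.14, 3.14, 3.14].

INTERFACE

Orientations are given as a 3x3 rotation matrix whose columns are the frame's x, y, z axes.
In Python, from station import sense, snapshot, camera_info, sign_off, silhouettes, mark_of, grip_depth gives the robot as it stands.
- The arm moves only by the shell command python3 -m crank 'ROWS' [FORCE]. ROWS is JSON, a list of rows, each an object of numbers: "dx", "dy", "dz": the shift along the tool's x, y, z in mm; "twist": the turn about the tool's z in degrees; "grip": the finger opening in mm, from 0 to 85.4. A call has 1 to 20 rows; each row is the pose to reach, as a shift and turn from the pose commanded when the call began, along the tool's axes at that moment; what a row does not reach only later rows make up. A row lasts 1/12 s, in which the tool goes at most 41.7 mm and 7.16 degrees, less where a joint would pass 70% of its speed; a pose out of reach is approached as far as the arm can. A call with a gripper value outside its range is refused whole. The fingers move at their own pace and stop on an object; FORCE is the grip in N (left out, the last holds). Time passes only in rows, so rows that repeat a pose let the fingers close. It gives the time, the measured TCP pose, the force, the opening and the grip force at its end, in the units of the state.
- sense(): the state, without advancing time (a new reading comes with each control period).
- snapshot(name): name is "side" or "top"; returns (picture, depth): 480x640x3 uint8, red, green, blue; 480x640 float32, m along the optical axis (not along the pixel's ray), 0 where there is no reading.
- camera_info(name): a dict with "camera_matrix" (3x3 intrinsics, pixels), "rvec" (rotation vector, rad) and "tvec" (3), from world to camera coordinates, as OpenCV has them. Camera axes: x right, y down, z forward; pixel columns grow to the right and rows downward; lengths in m; the calibration is good to about 2 mm. A picture is of the moment at which its call begins. camera_info takes no time and is no camera call.
- sign_off(): hands the job in; it is judged then, once.
Trained networks look in the newest picture that a camera, given by its name, has taken for a name from the list of things; names that differ only in an ending like _2 or _b are one class to them, and where a whole thing is asked for, a point or a joint stands for the part that bears it (a point fixed in the world has none). Each returns a list of dicts, best first, with "p" (0 to 1); they miss things now and then, are a little off and sometimes report something else, mostly with a low value. They report only what shows in the picture. A call takes as long as a camera call. They do not tell look-alikes from the thing itself.
- silhouettes(camera, query): "pixels" (480x640 bool, what is visible of it) and "bbox" ([centre column, centre row, width, height] in pixels, round what is visible of it).
- mark_of(camera, query): "location" ([column, row] in pixels: a listed point, or the origin of a listed thing).
The state is a dict: "clock": time; "joints": joint angles; "joint_velocities": joint speeds; "joint_efforts": joint torques, N m; "tcp_pos": TCP position; "tool_rot": TCP orientation; "contact_force": force on the tool from outside, world axes, zero at the start; "ft_torque": the same for the moment, N m; "grip_width": finger opening in m; "grip_force": force on a finger pad.
Only numpy, scipy, OpenCV 4.12 (cv2) and the standard library are available. Lean on these libraries where they do the work, as an engineer would, in place of code of your own. Each camera call takes 0.05 s, during which the arm holds its last target. There are 200 camera calls.

## Working session

There is one attempt and no reset: what is moved stays moved. The work goes in short steps, Python scripts to look and compute and a shell command to move; the robot and the scene stay as the last step left them, time stands still between calls to the robot, and variables do not carry over. Pictures are saved under pics/ and viewed, at most 10 in all, crops included, and the job is handed in when it is done.

```bash
mkdir -p pics; cat > h.py <<'E'
from station import *
import numpy as np, cv2
def cam(n):
    c=camera_info(n); K=np.array(c["camera_matrix"],float); R=cv2.Rodrigues(np.array(c["rvec"],float))[0]; t=np.array(c["tvec"],float).ravel()
    return K,R,t
def ray(n,px):
    K,R,t=cam(n); d=R.T@np.linalg.solve(K,[px[0],px[1],1.]); return -R.T@t,d
def onz(n,px,z):
    o,d=ray(n,px); return o+d*(z-o[2])/d[2]
def cloud(n,dep,mask):
    K,R,t=cam(n); v,u=np.nonzero(mask&(dep>0)); z=dep[v,u]
    P=np.linalg.solve(K,np.c_[u,v,np.ones_like(u)].T)*z
    return ((R.T@(P-t[:,None])).T)
E
python3 - <<'E'
from h import *
s=sense();print({k:np.round(s[k],3).tolist() for k in s},grip_depth)
for n in("top","side"):
    p,d=snapshot(n);cv2.imwrite(f"pics/{n}0.png",p[:,:,::-1])
    K,R,t=cam(n);print(n,K.round(1).tolist(),(-R.T@t).round(3),R[2].round(2))
    np.save(n+"d.npy",d)
    for q in("globe","egg","tray","vase","bell","block"):
        for r in silhouettes(n,q):
            P=cloud(n,d,r["pixels"]);print(n,q,round(r["p"],2),np.round(r["bbox"]),np.median(P,0).round(3) if len(P) else None, P.max(0).round(3),P.min(0).round(3))
    for q in("globe","egg","tray","round_pocket","long_pocket"):
        for r in mark_of(n,q): print(n,q,"mark",round(r["p"],2),np.round(r["location"],1),onz(n,r["location"],{"globe":.047,"egg":.045,"tray":0}.get(q,.022)).round(4))
E
```

```text
{'clock': 0.0, 'joints': [1.131, 0.354, 1.634, -0.0, 1.155, -0.002], 'joint_velocities': [-0.0, -0.001, 0.001, -0.0, -0.001, -0.0], 'joint_efforts': [0.002, -60.526, -34.208, 0.0, 0.009, -0.0], 'tcp_pos': [0.265, 0.566, 0.303], 'tool_rot': [[-0.906, 0.424, -0.001], [0.424, 0.906, -0.001], [-0.0, -0.001, -1.0]], 'contact_force': [0.065, 0.257, 0.339], 'ft_torque': [0.031, -0.006, 0.003], 'grip_force': 0.0, 'grip_width': 0.085} 0.0539
top [[517.0, 0.0, 318.5], [0.0, 517.0, 241.6], [0.0, 0.0, 1.0]] [ 0.359 -0.009  1.366] [ 0.19  0.01 -0.98]
top globe 0.9 [433. 273.  26.  27.] [ 0.534 -0.286  0.069] [ 0.573 -0.26   0.084] [ 0.506 -0.322 -0.005]
top globe 0.84 [459. 232.  25.  26.] [ 0.652 -0.357  0.054] [ 0.696 -0.331  0.069] [ 0.625 -0.395 -0.005]
top globe 0.63 [415. 231.  28.  27.] [ 0.648 -0.25   0.054] [ 0.682 -0.223  0.069] [ 0.622 -0.292 -0.006]
top egg 0.57 [331. 255.  90.  42.] [ 0.586 -0.028  0.022] [0.65  0.094 0.031] [ 0.523 -0.15  -0.005]
top egg 0.56 [202. 271.  30.  23.] [0.527 0.297 0.068] [0.572 0.344 0.08 ] [ 0.493  0.261 -0.004]
top tray 0.68 [332. 253.  93.  44.] [ 0.
[... 1787 characters left out ...]
0.855 0.16  0.092] [ 0.748  0.03  -0.004]
side block 0.66 [405. 429. 113.  93.] [ 0.54  -0.55   0.075] [ 0.644 -0.408  0.08 ] [ 0.482 -0.658 -0.004]
side globe mark 0.93 [334.8 343.3] [ 0.5367 -0.2981  0.047 ]
side globe mark 0.85 [367.2 317.7] [ 0.6375 -0.2614  0.047 ]
side globe mark 0.61 [394.2 349.2] [ 0.6486 -0.3629  0.047 ]
side globe mark 0.44 [295.2 256.4] [ 0.5649 -0.005   0.047 ]
side egg mark 0.75 [243.9 198.8] [0.5223 0.2895 0.045 ]
side tray mark 0.81 [305.5 274.1] [ 0.5831 -0.0318  0.    ]
side tray mark 0.71 [354.2 225.3] [ 0.797   0.1006 -0.    ]
side round_pocket mark 0.74 [319.8 280.8] [ 0.5978 -0.0885  0.022 ]
side long_pocket mark 0.56 [297.8 256.4] [0.5818 0.0175 0.022 ]
```

```bash
python3 - <<'E'
import cv2,numpy as np
a=cv2.imread("pics/top0.png");s=cv2.imread("pics/side0.png")
cv2.imwrite("pics/topz.png",cv2.resize(a[150:340,60:600],(800,281)))
c1=cv2.resize(a[210:310,385:500],(400,348),interpolation=2);c2=cv2.resize(s[300:387,310:425][:,:],(400,348)[:2],interpolation=2)
cv2.imwrite("pics/glob.png",np.hstack([c1,c2]))
E
```

```text
(no output)
```

View pics/topz.png

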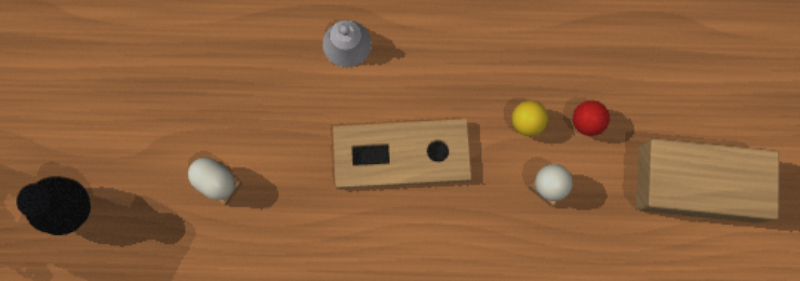

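View pics/glob.png

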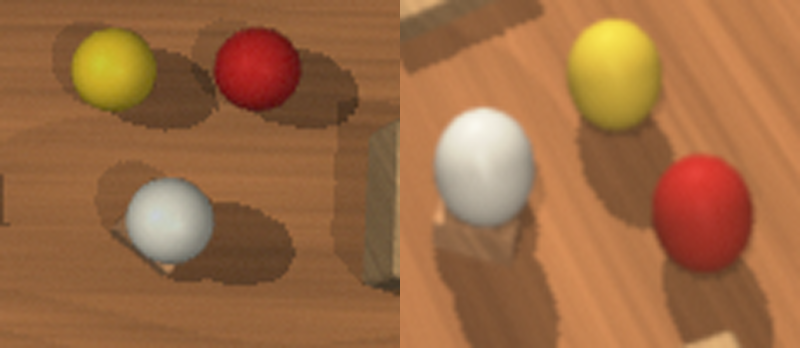

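Candidates for the globe in the top view are white at (433,273), red at (459,232) and yellow at (415,231). I choose the white one on its cork rest, and the crop confirms it. The egg is at (202,271), and the tray at (332,253) has a dark slot on the left and a round hole on the right.

```bash
cat > fit.py <<'E'
from h import *
from scipy.optimize import least_squares
def region(n,d,lo,hi,c,r):
    P=cloud(n,d,np.ones_like(d,bool)); return P[(P[:,2]>lo)&(P[:,2]<hi)&(np.hypot(*(P[:,:2]-c).T)<r)]
def globe(P,c0):
    f=least_squares(lambda q:np.linalg.norm(P-q,axis=1)-.032,c0,loss="soft_l1",f_scale=.002); return f.x,np.median(abs(f.fun))
def egg(P,c0,fixz=None):
    def res(q):
        D=P-q[:3]; u=np.array([np.cos(q[3]),np.sin(q[3]),0]); y=D@u; r=np.linalg.norm(D-np.outer(y,u),axis=1)
        a=np.maximum(abs(y)-.010,0); return np.hypot(r,a*30/34)-.030
    b=min((least_squares(res,list(c0)+[a],loss="soft_l1",f_scale=.002) for a in np.arange(0,3.1,.5)),key=lambda f:f.cost)
    return b.x,np.median(abs(b.fun))
E
python3 - <<'E'
from fit import *
G=[];E=[];T=[]
for n in("top","side"):
    d=np.load(n+"d.npy")
    g=region(n,d,.035,.1,[.535,-.292],.06);e=region(n,d,.035,.1,[.525,.295],.08);t=region(n,d,.015,.03,[.585,-.03],.16)
    G.append(g);E.append(e)
    print(n,len(g),globe(g,[.535,-.292,.047]),len(e),egg(e,[.525,.295,.045]))
    r=cv2.minAreaRect((t[:,:2]*1000).astype(np.float32));print("tray",r,np.median(t[:,2]), t.mean(0))
    im=cv2.imread(f"pics/{n}0.png")
    hs=im.max(2)<60
    k,l,st,ce=cv2.connectedComponentsWithStats(hs.astype(np.uint8))
    for s_,c_ in zip(st[1:],ce[1:]):
        w=onz(n,c_,.022)
        if s_[4]>60 and abs(w[0]-.585)<.06 and abs(w[1]+.03)<.13: print("dark",s_,c_.round(1),w.round(4), onz(n,c_,.014).round(4))
print(globe(np.vstack(G),[.535,-.292,.047]),egg(np.vstack(E),[.525,.295,.045]))
E
```

```text
top 498 (array([ 0.5381244 , -0.29165342,  0.04704629]), np.float64(0.0010362111400210906)) 662 (array([0.52951443, 0.30164168, 0.0457868 , 4.14064216]), np.float64(0.0011570389815431254))
tray ((587.647216796875, -27.446853637695312), (111.7108154296875, 239.99510192871094), 4.703192234039307) 0.022549189959740507 [ 0.58685111 -0.02918272  0.02246082]
dark [348 246  15  13 151] [355.1 252. ] [ 0.5915 -0.0922  0.022 ] [ 0.5929 -0.0927  0.014 ]
dark [298 248  25  14 299] [309.8 254.5] [0.5819 0.0271 0.022 ] [0.5832 0.0274 0.014 ]
side 658 (array([ 0.53636618, -0.29170165,  0.04698633]), np.float64(0.0009763206501024451)) 398 (array([0.52898847, 0.30169586, 0.04619977, 0.98061301]), np.float64(0.0013218831473552697))
tray ((586.0787353515625, -27.6116943359375), (113.99299621582031, 245.55323791503906), 4.408143043518066) 0.02226459635734782 [ 0.5846607  -0.04000761  0.0220923 ]
(array([ 0.53707274, -0.29172204,  0.0470452 ]), np.float64(0.0010474880820832456)) (array([0.5293069 , 0.30162264, 0.04590798, 0.98708923]), np.float64(0.0012204745146146313))
```

```bash
python3 -m crank '[{"dx":-352,"dy":-127,"dz":60,"twist":98.4,"grip":85},{"dx":-352,"dy":-127,"dz":60,"twist":98.4,"grip":85},{"dx":-352,"dy":-127,"dz":60,"twist":98.4,"grip":85},{"dx":-352,"dy":-127,"dz":60,"twist":98.4,"grip":85},{"dx":-352,"dy":-127,"dz":60,"twist":98.4,"grip":85},{"dx":-352,"dy":-127,"dz":60,"twist":98.4,"grip":85},{"dx":-352,"dy":-127,"dz":60,"twist":98.4,"grip":85},{"dx":-352,"dy":-127,"dz":60,"twist":98.4,"grip":85},{"dx":-352,"dy":-127,"dz":60,"twist":98.4,"grip":85},{"dx":-352,"dy":-127,"dz":60,"twist":98.4,"grip":75},{"dx":-352,"dy":-127,"dz":60,"twist":98.4,"grip":75},{"dx":-352,"dy":-127,"dz":60,"twist":98.4,"grip":75},{"dx":-352,"dy":-127,"dz":60,"twist":98.4,"grip":75},{"dx":-352,"dy":-127,"dz":60,"twist":98.4,"grip":75},{"dx":-352,"dy":-127,"dz":60,"twist":98.4,"grip":75},{"dx":-352,"dy":-127,"dz":60,"twist":98.4,"grip":75},{"dx":-352,"dy":-127,"dz":60,"twist":98.4,"grip":75},{"dx":-352,"dy":-127,"dz":60,"twist":98.4,"grip":75}]' 4
python3 -c "
from h import *
import station;print(station.grip_depth);s=sense();print(s['tool_rot'],s['joints'],s['contact_force'])"
```

```text
clock: 2.7
tcp_pos: [0.5299, 0.3019, 0.2439]
tool_rot: [[0.55, 0.835, 0.0], [0.835, -0.55, -0.0], [-0.0, 0.0, -1.0]]
contact_force: [-0.9, -0.3, 0.1]
grip_width: 0.0752
grip_force: 0.0
0.0539
[[ 5.49708488e-01  8.35356557e-01  3.45544889e-05]
 [ 8.35356558e-01 -5.49708487e-01 -2.67539852e-05]
 [-3.35422111e-06  4.35722116e-05 -9.99999999e-01]] [ 5.15355095e-01  3.91242970e-01  1.72176216e+00 -4.70591429e-05
  1.02857064e+00  1.09739461e+00] [-0.93132554 -0.26081424  0.14914362]
```

```bash
python3 - <<'E'
from fit import *
p,d=snapshot("side");cv2.imwrite("pics/s1.png",cv2.resize(p[90:250,190:330,::-1],(525,600)))
P=region("side",d,.12,.4,[.53,.302],.09)
R=np.array(sense()["tool_rot"]);q=(P-sense()["tcp_pos"])@R
for lo in range(20,85,5):
    m=(q[:,2]*1000>lo)&(q[:,2]*1000<=lo+5)
    if m.any(): print(lo,m.sum(),(q[m,1]*1000).min().round(),(q[m,1]*1000).max().round(),(q[m,0]*1000).min().round(),(q[m,0]*1000).max().round(), np.sort(abs(q[m,1]*1000))[:3].round())
E
```

```text
20 16 -54.0 53.0 -15.0 1.0 [36. 36. 37.]
25 25 -49.0 53.0 -17.0 11.0 [36. 37. 37.]
30 19 -49.0 53.0 -15.0 9.0 [36. 36. 37.]
35 21 -49.0 52.0 -17.0 3.0 [35. 36. 36.]
40 14 -49.0 50.0 -14.0 11.0 [37. 38. 39.]
45 24 -50.0 52.0 -11.0 15.0 [35. 36. 37.]
50 21 -50.0 51.0 -12.0 11.0 [34. 36. 36.]
55 12 -49.0 45.0 -14.0 2.0 [35. 37. 38.]
60 5 -39.0 45.0 -7.0 9.0 [38. 39. 39.]
```

View pics/s1.png

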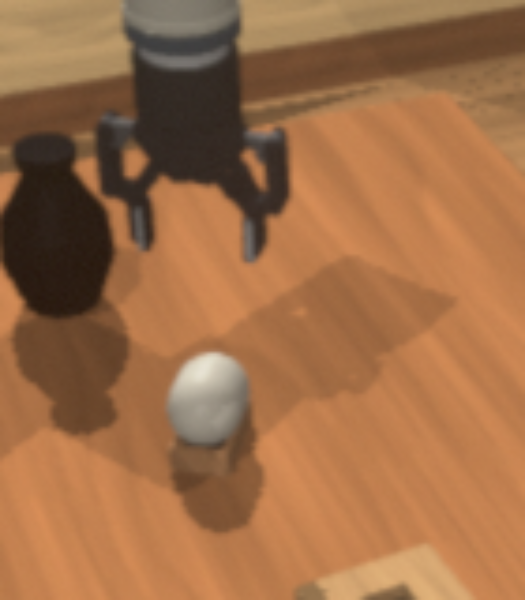

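The side crop shows the open fingers lined up over the egg at (208,398) in the crop, with the vase clear at (55,220). The tips are about 63 mm ahead of the TCP at this opening.

```bash
python3 -m crank '[{"dz":35,"grip":80},{"dz":70,"grip":80},{"dz":100,"grip":80},{"dz":120,"grip":80},{"dz":135,"grip":80},{"dz":143,"grip":76},{"dz":148,"grip":72},{"dz":148,"grip":68},{"dz":148,"grip":66},{"dz":148,"grip":65},{"dz":148,"grip":64},{"dz":148,"grip":64},{"dz":148,"grip":64}]' 4
python3 -c "
from fit import *
print(sense()['contact_force'])
for n in('side','top'):
    d=snapshot(n)[1];s=sense();P=cloud(n,d,silhouettes(n,'egg')[0]['pixels']);P=P[(P[:,2]>.035)&(P[:,2]<.085)];x,m=egg(P,[.529,.302,.045]);print(n,len(P),x,m,(x[:3]-s['tcp_pos'])@np.array(s['tool_rot']))"
```

```text
[0.09247334 0.21422287 0.08315394]
side 392 [0.52919021 0.30210564 0.04592475 1.00292657] 0.0012330901486858597 [-1.93946919e-04 -7.47381980e-04  1.97969246e-01]
top 398 [0.52915206 0.3023393  0.04634222 1.04076682] 0.0013328926006001551 [-1.24604414e-06 -8.95581513e-04  1.97540353e-01]schema error: expected keys dx, dy, dz, twist, grip
```

```bash
python3 -m crank '[{"dx":0,"dy":0,"dz":35,"twist":0,"grip":80},{"dx":0,"dy":0,"dz":70,"twist":0,"grip":80},{"dx":0,"dy":0,"dz":100,"twist":0,"grip":80},{"dx":0,"dy":0,"dz":120,"twist":0,"grip":80},{"dx":0,"dy":0,"dz":135,"twist":0,"grip":80},{"dx":0,"dy":0,"dz":143,"twist":0,"grip":76},{"dx":0,"dy":0,"dz":148,"twist":0,"grip":72},{"dx":0,"dy":0,"dz":148,"twist":0,"grip":68},{"dx":0,"dy":0,"dz":148,"twist":0,"grip":66},{"dx":0,"dy":0,"dz":148,"twist":0,"grip":65},{"dx":0,"dy":0,"dz":148,"twist":0,"grip":64},{"dx":0,"dy":0,"dz":148,"twist":0,"grip":64},{"dx":0,"dy":0,"dz":148,"twist":0,"grip":64}]' 4
```

```text
clock: 4.03
tcp_pos: [0.5302, 0.3019, 0.0965]
tool_rot: [[0.552, 0.834, 0.001], [0.834, -0.552, 0.0], [0.001, 0.0, -1.0]]
contact_force: [-0.2, -0.1, -0.5]
grip_width: 0.064
grip_force: 0.0
```

```bash
python3 -m crank '[{"dx":0,"dy":-0.5,"dz":0,"twist":0,"grip":63},{"dx":0,"dy":-0.5,"dz":0,"twist":0,"grip":62},{"dx":0,"dy":-0.5,"dz":0,"twist":0,"grip":61.5},{"dx":0,"dy":-0.5,"dz":0,"twist":0,"grip":61},{"dx":0,"dy":-0.5,"dz":0,"twist":0,"grip":60.5},{"dx":0,"dy":-0.5,"dz":0,"twist":0,"grip":60.5}]' 4
```

```text
clock: 4.53
tcp_pos: [0.5293, 0.3021, 0.0959]
tool_rot: [[0.552, 0.834, -0.0], [0.834, -0.552, -0.0], [-0.0, -0.0, -1.0]]
contact_force: [-0.9, 1.2, 1.3]
grip_width: 0.0606
grip_force: 0.8
```

```bash
python3 -m crank '[{"dx":0,"dy":0,"dz":0,"twist":0,"grip":60.2},{"dx":0,"dy":0,"dz":0,"twist":0,"grip":60},{"dx":0,"dy":0,"dz":0,"twist":0,"grip":60}]' 4
```

```text
clock: 4.78
tcp_pos: [0.5293, 0.3022, 0.0959]
tool_rot: [[0.552, 0.834, -0.0], [0.834, -0.552, 0.0], [-0.0, -0.0, -1.0]]
contact_force: [-3.0, 0.8, 1.1]
grip_width: 0.0598
grip_force: 2.0
```

```bash
python3 -m crank '[{"dx":0,"dy":-0.5,"dz":0,"twist":0,"grip":59.7},{"dx":0,"dy":-0.5,"dz":0,"twist":0,"grip":59.7},{"dx":0,"dy":-0.5,"dz":0,"twist":0,"grip":59.5},{"dx":0,"dy":-0.5,"dz":0,"twist":0,"grip":59.5}]' 4
```

```text
clock: 5.12
tcp_pos: [0.5291, 0.3023, 0.0959]
tool_rot: [[0.552, 0.834, -0.0], [0.834, -0.552, -0.0], [-0.0, 0.0, -1.0]]
contact_force: [-2.2, 0.6, 2.8]
grip_width: 0.06
grip_force: 7.0
```

```bash
python3 -m crank '[{"dx":0,"dy":-0.5,"dz":0,"twist":0,"grip":59.8},{"dx":0,"dy":-0.5,"dz":0,"twist":0,"grip":59.8},{"dx":0,"dy":-0.5,"dz":0,"twist":0,"grip":59.8}]' 4
```

```text
clock: 5.37
tcp_pos: [0.529, 0.3025, 0.0959]
tool_rot: [[0.552, 0.834, 0.001], [0.834, -0.552, -0.0], [0.0, 0.001, -1.0]]
contact_force: [0.2, -1.3, 0.7]
grip_width: 0.0596
grip_force: 3.6
```

```bash
python3 -m crank '[{"dx":0,"dy":0,"dz":-2,"twist":0,"grip":59.8},{"dx":0,"dy":0,"dz":-5,"twist":0,"grip":59.8},{"dx":0,"dy":0,"dz":-8,"twist":0,"grip":59.8},{"dx":0,"dy":0,"dz":-8,"twist":0,"grip":59.8}]' 4
```

```text
clock: 5.7
tcp_pos: [0.529, 0.3029, 0.1045]
tool_rot: [[0.552, 0.834, 0.001], [0.834, -0.552, 0.001], [0.001, 0.0, -1.0]]
contact_force: [-0.2, -0.3, -0.8]
grip_width: 0.0602
grip_force: 3.5
```

```bash
python3 -c "
from fit import *
for n in('side','top'):
    d=snapshot(n)[1];s=sense();r=silhouettes(n,'egg');
    for i in r:
        P=cloud(n,d,i['pixels']);P=P[(P[:,2]>.035)&(P[:,2]<.09)&(np.hypot(P[:,0]-.529,P[:,1]-.302)<.06)]
        if len(P)<50: continue
        x,m=egg(P,[.529,.302,.045]);print(n,len(P),x,m,(x[:3]-s['tcp_pos'])@np.array(s['tool_rot']))
print(s['grip_force'],s['grip_width'],s['contact_force'])"
```

```text
side 387 [0.5285647  0.30287848 0.0543994  1.04721356] 0.0012634200371718085 [-0.00017978 -0.00033261  0.04991184]
top 129 [0.52730801 0.30384755 0.05497844 1.17833984] 0.0009552740083642666 [ 0.00021822 -0.0017905   0.04897107]
3.545892694965005 0.059866462870531365 [ 0.6877099  -0.64667818 -0.91516433]
```

```bash
python3 -m crank '[{"dx":0,"dy":0,"dz":-8,"twist":0,"grip":59.8},{"dx":0,"dy":0,"dz":-20,"twist":0,"grip":59.8},{"dx":-4,"dy":4,"dz":-32,"twist":0,"grip":59.8},{"dx":-12,"dy":12,"dz":-40,"twist":-2,"grip":59.8},{"dx":-24,"dy":24,"dz":-44,"twist":-5,"grip":59.8},{"dx":-38,"dy":38,"dz":-45,"twist":-8,"grip":59.8},{"dx":-53,"dy":52,"dz":-45,"twist":-11,"grip":59.8},{"dx":-68,"dy":67,"dz":-45,"twist":-14,"grip":59.8},{"dx":-83,"dy":82,"dz":-45,"twist":-17,"grip":59.8},{"dx":-98,"dy":97,"dz":-45,"twist":-20,"grip":59.8},{"dx":-113,"dy":111,"dz":-45,"twist":-23,"grip":59.8},{"dx":-128,"dy":126,"dz":-45,"twist":-26,"grip":59.8},{"dx":-143,"dy":140,"dz":-45,"twist":-29,"grip":59.8},{"dx":-158,"dy":155,"dz":-45,"twist":-32,"grip":59.8},{"dx":-172,"dy":169,"dz":-45,"twist":-35,"grip":59.8},{"dx":-184,"dy":181,"dz":-45,"twist":-37,"grip":59.8},{"dx":-193,"dy":190,"dz":-45,"twist":-38,"grip":59.8},{"dx":-198,"dy":195,"dz":-45,"twist":-38,"grip":59.8},{"dx":-200,"dy":197,"dz":-45,"twist":-38,"grip":59.8},{"dx":-200,"dy":197,"dz":-45,"twist":-38,"grip":59.8}]' 4
python3 - <<'E'
from fit import *
for n in('side','top'):
    p,d=snapshot(n);s=sense()
    cv2.imwrite(f"pics/{n}2.png",p[:,:,::-1])
    P=region(n,d,.06,.135,np.array(s['tcp_pos'][:2]),.055)
    r=silhouettes(n,'egg')
    for i in r:
        P=cloud(n,d,i['pixels']);P=P[(P[:,2]>.06)&(P[:,2]<.135)&(np.hypot(*(P[:,:2]-s['tcp_pos'][:2]).T)<.06)]
        if len(P)<50: continue
        x,m=egg(P,[.58,.027,.1]);print(n,len(P),x,m,(x[:3]-s['tcp_pos'])@np.array(s['tool_rot']))
    for q in("long_pocket","tray"):
        for r in mark_of(n,q): print(q,r["p"],onz(n,r["location"],.022 if q[0]=="l" else 0))
print(s['grip_force'],s['grip_width'],s['contact_force'])
E
```

```text
clock: 7.57
tcp_pos: [0.5829, 0.0267, 0.1496]
tool_rot: [[-0.077, 0.997, 0.001], [0.997, 0.077, 0.0], [-0.0, 0.001, -1.0]]
contact_force: [-0.3, 1.2, -1.7]
grip_width: 0.0598
grip_force: 3.5
side 467 [0.58322734 0.02591745 0.09945165 1.65941971] 0.0011735941694503878 [-0.00133413  0.00036868  0.04995818]
long_pocket 0.62 [0.58950731 0.03244535 0.022     ]
tray 0.69 [ 0.5860417  -0.02440938  0.        ]
top 82 [0.58527997 0.02756972 0.09961517 1.54196579] 0.0008067327941263837 [-0.00047168  0.00276105  0.04933798]
tray 0.92 [ 0.58456453 -0.02302933  0.        ]
3.54554440244101 0.05989222700847904 [-0.2795314  -0.08865365 -0.63817182]
```

```bash
python3 -m crank '[{"dx":0,"dy":0,"dz":6,"twist":0,"grip":59.8},{"dx":1,"dy":0,"dz":15,"twist":0,"grip":59.8},{"dx":1,"dy":-0.5,"dz":24,"twist":0,"grip":59.8},{"dx":1,"dy":-0.5,"dz":33,"twist":0,"grip":59.8},{"dx":1,"dy":-0.5,"dz":40,"twist":0,"grip":59.8},{"dx":1,"dy":-0.5,"dz":44,"twist":0,"grip":59.8},{"dx":1,"dy":-0.5,"dz":46,"twist":0,"grip":59.8},{"dx":1,"dy":-0.5,"dz":48,"twist":0,"grip":59.8},{"dx":1,"dy":-0.5,"dz":49,"twist":0,"grip":59.8},{"dx":1,"dy":-0.5,"dz":50,"twist":0,"grip":59.8},{"dx":1,"dy":-0.5,"dz":50,"twist":0,"grip":59.8}]' 4
python3 - <<'E'
from fit import *
for n in('side','top'):
    p,d=snapshot(n);s=sense()
    if n=='side': cv2.imwrite("pics/s3.png",cv2.resize(p[180:340,200:400,::-1],(750,600)))
    for i in silhouettes(n,'egg'):
        P=cloud(n,d,i['pixels']);P=P[(P[:,2]>.035)&(P[:,2]<.085)&(np.hypot(*(P[:,:2]-s['tcp_pos'][:2]).T)<.06)]
        if len(P)<50: continue
        x,m=egg(P,[.58,.027,.05]);print(n,len(P),x,m,(x[:3]-s['tcp_pos'])@np.array(s['tool_rot']))
print(s['grip_force'],s['contact_force'])
E
```

```text
clock: 8.88
tcp_pos: [0.5822, 0.0281, 0.099]
tool_rot: [[-0.079, 0.997, 0.0], [0.997, 0.079, 0.0], [-0.0, 0.0, -1.0]]
contact_force: [0.3, -0.3, -0.2]
grip_width: 0.0598
grip_force: 3.5
side 431 [0.58246476 0.02777931 0.04886965 1.65621713] 0.001110157643192257 [-0.00034517  0.00019971  0.05024659]
3.545820669969544 [ 0.30876629  0.68415779 -0.98510724]
```

View pics/s3.png

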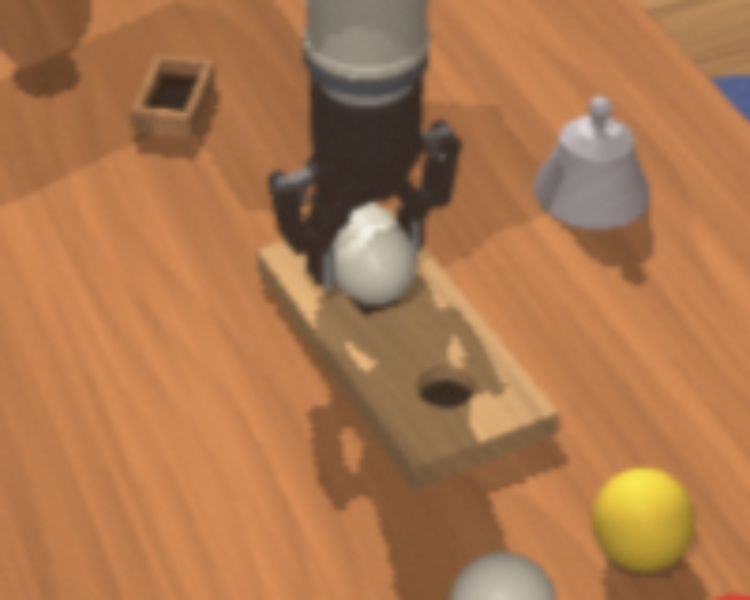

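The egg, at (372,260) in the crop, is between the fingers over the long pocket and lined up with the tray. It still has about 3 mm to go.

```bash
python3 -m crank '[{"dx":0,"dy":0,"dz":0.8,"twist":0,"grip":59.8},{"dx":0,"dy":0,"dz":1.5,"twist":0,"grip":59.8},{"dx":0,"dy":0,"dz":2,"twist":0,"grip":59.8},{"dx":0,"dy":0,"dz":2.5,"twist":0,"grip":59.8},{"dx":0,"dy":0,"dz":2.5,"twist":0,"grip":59.8}]' 4
python3 -m crank '[{"dx":0,"dy":0,"dz":0.4,"twist":0,"grip":59.8},{"dx":0,"dy":0,"dz":0.8,"twist":0,"grip":59.8},{"dx":0,"dy":0,"dz":0.8,"twist":0,"grip":59.8}]' 4
python3 -c "
from h import *
a=[]
for _ in range(5): snapshot('side');s=sense();a.append(s['contact_force']+0) if 0 else a.append(list(s['contact_force'])+[s['grip_force'],s['tcp_pos'][2]])
print(np.round(a,2),np.mean(a,0))"
```

```text
clock: 9.5
tcp_pos: [0.582, 0.0281, 0.0963]
tool_rot: [[-0.079, 0.997, -0.0], [0.997, 0.079, -0.0], [-0.0, -0.0, -1.0]]
contact_force: [-0.8, -0.1, -0.2]
grip_width: 0.0598
grip_force: 3.6
clock: 9.75
tcp_pos: [0.582, 0.028, 0.0957]
tool_rot: [[-0.079, 0.997, -0.0], [0.997, 0.079, -0.0], [-0.0, -0.0, -1.0]]
contact_force: [-1.6, 0.3, 3.4]
grip_width: 0.0598
grip_force: 3.6
[[-1.41  0.29  2.81  3.63  0.1 ]
 [-2.29 -0.1   3.61  3.65  0.1 ]
 [-2.01 -0.39  3.2   3.66  0.1 ]
 [-1.98 -0.81  3.22  3.68  0.1 ]
 [-1.1  -0.54  4.22  3.69  0.1 ]] [-1.75906835 -0.31078494  3.40954687  3.66246872  0.09567063]
```

Contact force is up by 3.4 N, so the tray carries the egg. I'll release it gently.

```bash
python3 -m crank '[{"dx":0,"dy":-0.3,"dz":-0.4,"twist":0,"grip":60},{"dx":0,"dy":-0.3,"dz":-0.4,"twist":0,"grip":60.3},{"dx":0,"dy":-0.3,"dz":-0.4,"twist":0,"grip":60.6},{"dx":0,"dy":-0.3,"dz":-0.4,"twist":0,"grip":61},{"dx":0,"dy":-0.3,"dz":-0.4,"twist":0,"grip":62},{"dx":0,"dy":-0.3,"dz":-0.4,"twist":0,"grip":64},{"dx":0,"dy":-0.3,"dz":-0.4,"twist":0,"grip":67},{"dx":0,"dy":-0.3,"dz":-0.4,"twist":0,"grip":70},{"dx":0,"dy":-0.3,"dz":-0.4,"twist":0,"grip":74},{"dx":0,"dy":-0.3,"dz":-0.4,"twist":0,"grip":78},{"dx":0,"dy":-0.3,"dz":-5,"twist":0,"grip":80},{"dx":0,"dy":-0.3,"dz":-20,"twist":0,"grip":80},{"dx":0,"dy":-0.3,"dz":-45,"twist":0,"grip":80},{"dx":0,"dy":-0.3,"dz":-80,"twist":0,"grip":80},{"dx":0,"dy":-0.3,"dz":-110,"twist":0,"grip":80},{"dx":0,"dy":-0.3,"dz":-110,"twist":0,"grip":80}]' 4
python3 - <<'E'
from fit import *
p,d=snapshot('side');s=sense()
for i in silhouettes('side','egg')[:2]:
    P=cloud('side',d,i['pixels']);P=P[(P[:,2]>.03)&(P[:,2]<.085)]
    print(egg(P,[.58,.027,.05]))
G=region('side',d,.035,.1,np.array([.537,-.292]),.06);c,m=globe(G,[.537,-.292,.047]);print(c,m)
R=np.array(s['tool_rot']);print(s['tcp_pos'],R[:,0],(np.array([.5371,-.2917,.147])-s['tcp_pos'])@R)
E
```

```text
clock: 11.33
tcp_pos: [0.5847, 0.0282, 0.2118]
tool_rot: [[-0.079, 0.997, 0.009], [0.997, 0.079, 0.0], [-0.0, 0.009, -1.0]]
contact_force: [1.2, -0.4, 0.8]
grip_width: 0.0796
grip_force: 0.0
(array([0.58219202, 0.02716359, 0.04594328, 1.6266207 ]), np.float64(0.0011559328343755861))
(array([0.59033405, 0.02135063, 0.05032436, 2.4926835 ]), np.float64(0.00011148208462413885))
[ 0.53623705 -0.29176005  0.04709515] 0.0008551298329597667
[0.58368809 0.02816152 0.2092859 ] [-7.87329427e-02  9.96895718e-01 -2.25144911e-04] [-0.31518654 -0.07203808  0.06188163]
```

```bash
python3 -m crank '[{"dx":-20,"dy":-5,"dz":0,"twist":0,"grip":80},{"dx":-50,"dy":-12,"dz":5,"twist":0,"grip":80},{"dx":-85,"dy":-20,"dz":10,"twist":0,"grip":80},{"dx":-120,"dy":-28,"dz":15,"twist":0,"grip":80},{"dx":-155,"dy":-36,"dz":20,"twist":0,"grip":80},{"dx":-190,"dy":-44,"dz":25,"twist":0,"grip":80},{"dx":-225,"dy":-51,"dz":30,"twist":0,"grip":80},{"dx":-260,"dy":-58,"dz":35,"twist":0,"grip":80},{"dx":-290,"dy":-65,"dz":40,"twist":0,"grip":80},{"dx":-308,"dy":-69,"dz":40,"twist":0,"grip":80},{"dx":-315,"dy":-70,"dz":40,"twist":0,"grip":80},{"dx":-315,"dy":-70,"dz":40,"twist":0,"grip":80},{"dx":-315,"dy":-70,"dz":40,"twist":0,"grip":80},{"dx":-315,"dy":-70,"dz":40,"twist":0,"grip":80}]' 4
python3 -c "
from fit import *
snapshot('side');s=sense();print(s['tcp_pos'],(np.array([.5371,-.2917,.097])-s['tcp_pos'])@np.array(s['tool_rot']))"
```

```text
clock: 12.6
tcp_pos: [0.5367, -0.2901, 0.1651]
tool_rot: [[-0.08, 0.997, -0.001], [0.997, 0.08, 0.001], [0.001, -0.001, -1.0]]
contact_force: [-0.0, 0.3, 0.3]
grip_width: 0.0801
grip_force: 0.0
[ 0.5369076  -0.29003766  0.16535129] [-1.71622053e-03  9.37241091e-05  6.83501677e-02]
```

```bash
python3 -m crank '[{"dx":-2,"dy":0,"dz":15,"twist":0,"grip":80},{"dx":-2,"dy":0,"dz":32,"twist":0,"grip":80},{"dx":-2,"dy":0,"dz":48,"twist":0,"grip":80},{"dx":-2,"dy":0,"dz":60,"twist":0,"grip":80},{"dx":-2,"dy":0,"dz":66,"twist":0,"grip":78},{"dx":-2,"dy":0,"dz":67,"twist":0,"grip":75},{"dx":-2,"dy":0,"dz":67,"twist":0,"grip":72},{"dx":-2,"dy":0,"dz":67,"twist":0,"grip":69},{"dx":-2,"dy":0,"dz":67,"twist":0,"grip":67},{"dx":-2,"dy":0,"dz":67,"twist":0,"grip":66},{"dx":-2,"dy":0,"dz":67,"twist":0,"grip":65.5},{"dx":-2,"dy":0,"dz":67,"twist":0,"grip":65},{"dx":-2,"dy":0,"dz":67,"twist":0,"grip":64.6},{"dx":-2,"dy":0,"dz":67,"twist":0,"grip":64.6}]' 4
python3 -c "
from fit import *
a=[]
for n in('side','top','side'):
    p,d=snapshot(n);s=sense();a.append(s['contact_force']);G=cloud(n,d,silhouettes(n,'globe')[0]['pixels']);G=region(n,d,.04,.081,np.array([.537,-.292]),.032);c,m=globe(G,[.537,-.292,.047]);print(c,m,(c-s['tcp_pos'])@np.array(s['tool_rot']))
print(np.array(a))"
```

```text
clock: 13.82
tcp_pos: [0.5368, -0.2935, 0.0987]
tool_rot: [[-0.079, 0.997, -0.0], [0.997, 0.079, -0.0], [-0.0, -0.0, -1.0]]
contact_force: [-1.4, 0.4, -0.2]
grip_width: 0.0646
grip_force: 0.5
[ 0.53645228 -0.29119096  0.04721567] 0.0009894295293486344 [ 0.00232918 -0.00021938  0.05144503]
[ 0.53682377 -0.29276872  0.05114402] 0.0007703369790816837 [7.21945831e-04 7.01394934e-05 4.74142361e-02]
[ 0.53680168 -0.29138197  0.04694316] 0.0009062380049067592 [0.00206362 0.00011373 0.051625  ]
[[-0.3070527  -1.17663628  0.27996859]
 [-1.12133406 -0.17939047  1.12898813]
 [-0.46072304  0.4395967   0.85020133]]
```

```bash
python3 -m crank '[{"dx":1.7,"dy":0,"dz":0,"twist":0,"grip":65},{"dx":1.7,"dy":0,"dz":0,"twist":0,"grip":64.5},{"dx":1.7,"dy":0,"dz":0,"twist":0,"grip":64.2},{"dx":1.7,"dy":0,"dz":0,"twist":0,"grip":64},{"dx":1.7,"dy":0,"dz":0,"twist":0,"grip":64}]' 4
```

```text
clock: 14.53
tcp_pos: [0.5366, -0.2917, 0.0985]
tool_rot: [[-0.079, 0.997, -0.0], [0.997, 0.079, 0.0], [0.0, -0.0, -1.0]]
contact_force: [-3.2, -0.4, 2.1]
grip_width: 0.064
grip_force: 1.1
```

```bash
python3 -m crank '[{"dx":0,"dy":0,"dz":0,"twist":0,"grip":63.9},{"dx":0,"dy":0,"dz":0,"twist":0,"grip":63.9},{"dx":0,"dy":0,"dz":0,"twist":0,"grip":63.9}]' 4
```

```text
clock: 14.78
tcp_pos: [0.5367, -0.2917, 0.0986]
tool_rot: [[-0.079, 0.997, -0.0], [0.997, 0.079, 0.0], [0.0, -0.0, -1.0]]
contact_force: [-3.5, 0.1, 1.1]
grip_width: 0.0641
grip_force: 1.4
```

```bash
python3 -m crank '[{"dx":0,"dy":-0.4,"dz":0,"twist":0,"grip":63.9},{"dx":0,"dy":-0.8,"dz":0,"twist":0,"grip":63.9},{"dx":0,"dy":-0.8,"dz":0,"twist":0,"grip":63.8},{"dx":0,"dy":-0.8,"dz":0,"twist":0,"grip":63.8}]' 4
```

```text
clock: 15.12
tcp_pos: [0.5363, -0.2918, 0.0987]
tool_rot: [[-0.079, 0.997, 0.001], [0.997, 0.079, -0.0], [-0.0, 0.001, -1.0]]
contact_force: [0.5, 0.2, -0.4]
grip_width: 0.0637
grip_force: 0.9
```

```bash
python3 -m crank '[{"dx":0,"dy":0,"dz":0,"twist":0,"grip":63.6},{"dx":0,"dy":0,"dz":0,"twist":0,"grip":63.6},{"dx":0,"dy":0,"dz":0,"twist":0,"grip":63.6}]' 4
```

```text
clock: 15.37
tcp_pos: [0.5362, -0.2919, 0.0986]
tool_rot: [[-0.079, 0.997, 0.0], [0.997, 0.079, -0.0], [-0.0, 0.0, -1.0]]
contact_force: [0.2, -0.1, 0.5]
grip_width: 0.0636
grip_force: 2.9
```

```bash
python3 -m crank '[{"dx":0,"dy":0,"dz":0,"twist":0,"grip":63.5},{"dx":0,"dy":0,"dz":0,"twist":0,"grip":63.5},{"dx":0,"dy":0,"dz":-2,"twist":0,"grip":63.5},{"dx":0,"dy":0,"dz":-5,"twist":0,"grip":63.5},{"dx":0,"dy":0,"dz":-8,"twist":0,"grip":63.5},{"dx":0,"dy":0,"dz":-8,"twist":0,"grip":63.5}]' 4
python3 -c "
from fit import *
for n in('side','top'):
    p,d=snapshot(n);s=sense();G=region(n,d,.04,.095,np.array(s['tcp_pos'][:2]),.028);c,m=globe(G,[.536,-.292,.056]);print(c,m,(c-s['tcp_pos'])@np.array(s['tool_rot']))
print(s['grip_force'],s['tcp_pos'])"
```

```text
clock: 15.87
tcp_pos: [0.5363, -0.292, 0.1073]
tool_rot: [[-0.079, 0.997, 0.001], [0.997, 0.079, -0.0], [-0.0, 0.001, -1.0]]
contact_force: [-0.8, -0.1, -0.2]
grip_width: 0.0634
grip_force: 4.2
[ 0.53644599 -0.29127128  0.05565482] 0.0010675278775139768 [0.00064942 0.00028754 0.05139903]
[ 0.536 -0.292  0.056] nan [-0.00010141 -0.00011056  0.05085745]
4.157869666814804 [ 0.53608556 -0.29187837  0.10685746]
  return _methods._mean(a, axis=axis, dtype=dtype,
  ret = ret.dtype.type(ret / rcount)
```

```bash
python3 -m crank '[{"dx":0,"dy":0,"dz":-8,"twist":0,"grip":63.5},{"dx":0,"dy":0,"dz":-20,"twist":0,"grip":63.5},{"dx":4,"dy":1,"dz":-32,"twist":0,"grip":63.5},{"dx":12,"dy":4,"dz":-40,"twist":0,"grip":63.5},{"dx":24,"dy":9,"dz":-44,"twist":0,"grip":63.5},{"dx":39,"dy":14,"dz":-45,"twist":0,"grip":63.5},{"dx":55,"dy":20,"dz":-45,"twist":0,"grip":63.5},{"dx":72,"dy":26,"dz":-45,"twist":0,"grip":63.5},{"dx":89,"dy":33,"dz":-45,"twist":0,"grip":63.5},{"dx":106,"dy":39,"dz":-45,"twist":0,"grip":63.5},{"dx":123,"dy":45,"dz":-45,"twist":0,"grip":63.5},{"dx":140,"dy":51,"dz":-45,"twist":0,"grip":63.5},{"dx":156,"dy":57,"dz":-45,"twist":0,"grip":63.5},{"dx":170,"dy":62,"dz":-45,"twist":0,"grip":63.5},{"dx":181,"dy":66,"dz":-45,"twist":0,"grip":63.5},{"dx":189,"dy":69,"dz":-45,"twist":0,"grip":63.5},{"dx":193,"dy":71,"dz":-45,"twist":0,"grip":63.5},{"dx":194,"dy":71,"dz":-45,"twist":0,"grip":63.5},{"dx":194,"dy":71,"dz":-45,"twist":0,"grip":63.5}]' 4
python3 - <<'E'
from fit import *
p,d=snapshot('side');s=sense()
G=region('side',d,.07,.14,np.array(s['tcp_pos'][:2]),.028);c,m=globe(G,[.592,-.092,.1]);print(c,m,(c-s['tcp_pos'])@np.array(s['tool_rot']),s['tcp_pos'])
print((np.array([.592,-.0922,.047])-c)@np.array(s['tool_rot']),s['grip_force'],s['contact_force'])
E
```

```text
clock: 17.55
tcp_pos: [0.5915, -0.0928, 0.1516]
tool_rot: [[-0.079, 0.997, -0.0], [0.997, 0.079, -0.0], [-0.0, -0.0, -1.0]]
contact_force: [-0.4, -0.7, -0.9]
grip_width: 0.0639
grip_force: 4.2
[ 0.59126975 -0.09159695  0.10028686] 0.0011387754075733864 [1.59337098e-03 1.38476979e-05 5.12480449e-02] [ 0.59139163 -0.09317916  0.1515351 ]
[-0.00065184  0.00069208  0.05328679] 4.181383028626442 [ 1.16127528 -0.36071896 -0.71950753]
```

```bash
python3 -m crank '[{"dx":0,"dy":0.5,"dz":6,"twist":0,"grip":63.5},{"dx":0,"dy":0.5,"dz":15,"twist":0,"grip":63.5},{"dx":0,"dy":0.5,"dz":24,"twist":0,"grip":63.5},{"dx":0,"dy":0.5,"dz":33,"twist":0,"grip":63.5},{"dx":0,"dy":0.5,"dz":40,"twist":0,"grip":63.5},{"dx":0,"dy":0.5,"dz":44,"twist":0,"grip":63.5},{"dx":0,"dy":0.5,"dz":46,"twist":0,"grip":63.5},{"dx":0,"dy":0.5,"dz":48,"twist":0,"grip":63.5},{"dx":0,"dy":0.5,"dz":49,"twist":0,"grip":63.5},{"dx":0,"dy":0.5,"dz":50,"twist":0,"grip":63.5},{"dx":0,"dy":0.5,"dz":50,"twist":0,"grip":63.5},{"dx":0,"dy":0.5,"dz":50,"twist":0,"grip":63.5}]' 4
python3 - <<'E'
from fit import *
p,d=snapshot('side');s=sense();cv2.imwrite("pics/s4.png",cv2.resize(p[200:340,220:400,::-1],(770,600)))
G=region('side',d,.035,.085,np.array(s['tcp_pos'][:2]),.028);c,m=globe(G,[.592,-.092,.05]);print(c,m,s['tcp_pos'],s['contact_force'])
E
```

```text
clock: 18.6
tcp_pos: [0.5922, -0.0928, 0.1019]
tool_rot: [[-0.079, 0.997, 0.0], [0.997, 0.079, -0.0], [-0.0, 0.0, -1.0]]
contact_force: [0.0, 0.2, -0.8]
grip_width: 0.0636
grip_force: 4.2
[ 0.5924545  -0.09173486  0.05000643] 0.0011370658018262283 [ 0.59218421 -0.09280709  0.1018844 ] [-0.12014691 -0.81793617  0.10460015]
```

View pics/s4.png

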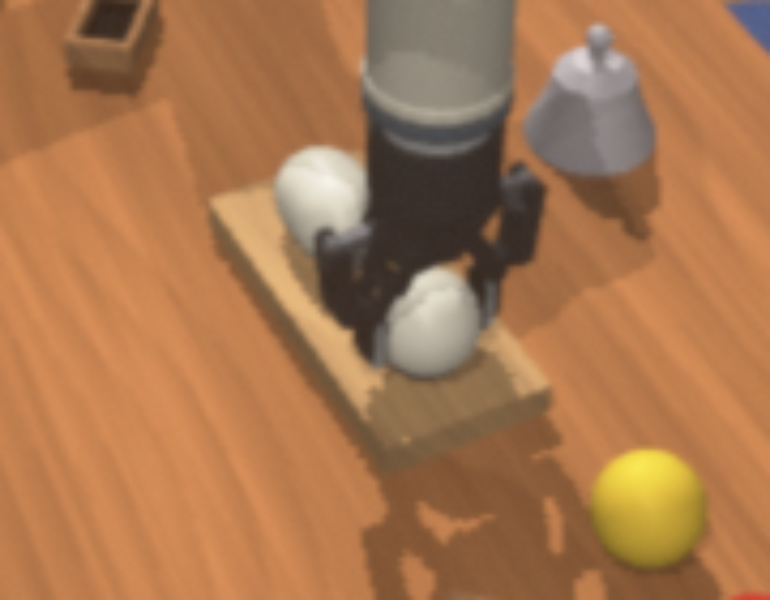

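The globe, at (432,322), hangs just over the round pocket, and the egg, at (322,198), lies in its own. About 3 mm to go.

```bash
python3 -m crank '[{"dx":0,"dy":0,"dz":0.8,"twist":0,"grip":63.5},{"dx":0,"dy":0,"dz":1.5,"twist":0,"grip":63.5},{"dx":0,"dy":0,"dz":2.1,"twist":0,"grip":63.5},{"dx":0,"dy":0,"dz":2.5,"twist":0,"grip":63.5},{"dx":0,"dy":0,"dz":2.5,"twist":0,"grip":63.5}]' 4
python3 -m crank '[{"dx":0,"dy":0,"dz":0.3,"twist":0,"grip":63.5},{"dx":0,"dy":0,"dz":0.6,"twist":0,"grip":63.5},{"dx":0,"dy":0,"dz":0.6,"twist":0,"grip":63.5}]' 4
python3 -c "
from h import *
a=[]
for _ in range(5): snapshot('side');s=sense();a.append(list(s['contact_force'])+[s['grip_force'],s['tcp_pos'][2]])
print(np.mean(a,0))"
```

```text
clock: 19.07
tcp_pos: [0.592, -0.0928, 0.0991]
tool_rot: [[-0.079, 0.997, -0.0], [0.997, 0.079, 0.0], [0.0, -0.0, -1.0]]
contact_force: [0.1, 0.3, 1.4]
grip_width: 0.0634
grip_force: 4.2
clock: 19.32
tcp_pos: [0.592, -0.0927, 0.0987]
tool_rot: [[-0.079, 0.997, -0.0], [0.997, 0.079, 0.0], [0.0, -0.0, -1.0]]
contact_force: [-1.6, 1.0, 3.9]
grip_width: 0.0636
grip_force: 4.4
[-1.33418405  0.73156742  4.13305095  4.37914599  0.09865034]
```

The tray now takes 4 N, so I'll release.

```bash
python3 -m crank '[{"dx":0,"dy":-0.2,"dz":-0.4,"twist":0,"grip":63.7},{"dx":0,"dy":-0.2,"dz":-0.4,"twist":0,"grip":63.9},{"dx":0,"dy":-0.2,"dz":-0.4,"twist":0,"grip":64.2},{"dx":0,"dy":-0.2,"dz":-0.4,"twist":0,"grip":64.6},{"dx":0,"dy":-0.2,"dz":-0.4,"twist":0,"grip":65.2},{"dx":0,"dy":-0.2,"dz":-0.4,"twist":0,"grip":66.5},{"dx":0,"dy":-0.2,"dz":-0.4,"twist":0,"grip":69},{"dx":0,"dy":-0.2,"dz":-0.4,"twist":0,"grip":73},{"dx":0,"dy":-0.2,"dz":-0.4,"twist":0,"grip":77},{"dx":0,"dy":-0.2,"dz":-0.4,"twist":0,"grip":81},{"dx":0,"dy":-0.2,"dz":-5,"twist":0,"grip":82},{"dx":0,"dy":-0.2,"dz":-20,"twist":0,"grip":82},{"dx":0,"dy":-0.2,"dz":-45,"twist":0,"grip":82},{"dx":0,"dy":-0.2,"dz":-80,"twist":0,"grip":82},{"dx":0,"dy":-0.2,"dz":-110,"twist":0,"grip":82},{"dx":-60,"dy":-30,"dz":-140,"twist":0,"grip":82},{"dx":-100,"dy":-60,"dz":-150,"twist":0,"grip":82},{"dx":-130,"dy":-100,"dz":-150,"twist":0,"grip":82},{"dx":-130,"dy":-120,"dz":-150,"twist":0,"grip":82},{"dx":-130,"dy":-120,"dz":-150,"twist":0,"grip":82}]' 4
python3 - <<'E'
from fit import *
p,d=snapshot('side');cv2.imwrite("pics/s5.png",cv2.resize(p[180:360,200:420,::-1],(733,600)))
G=region('side',d,.035,.085,np.array([.592,-.0925]),.04);print(globe(G,[.592,-.092,.05]))
E_=region('side',d,.03,.085,np.array([.5825,.027]),.055);print(egg(E_,[.58,.027,.05]))
print(sense()['tcp_pos'])
E
```

```text
clock: 21.23
tcp_pos: [0.4797, -0.2339, 0.2494]
tool_rot: [[-0.078, 0.997, -0.0], [0.997, 0.078, -0.001], [-0.001, -0.001, -1.0]]
contact_force: [-0.4, -0.5, -0.1]
grip_width: 0.082
grip_force: 0.0
(array([ 0.59156399, -0.09223062,  0.04731663]), np.float64(0.0009298532581565634))
(array([0.58 , 0.027, 0.05 , 0.   ]), np.float64(nan))
[ 0.47815369 -0.2346538   0.24937578]
  return _methods._mean(a, axis=axis, dtype=dtype,
  ret = ret.dtype.type(ret / rcount)
```

View pics/s5.png

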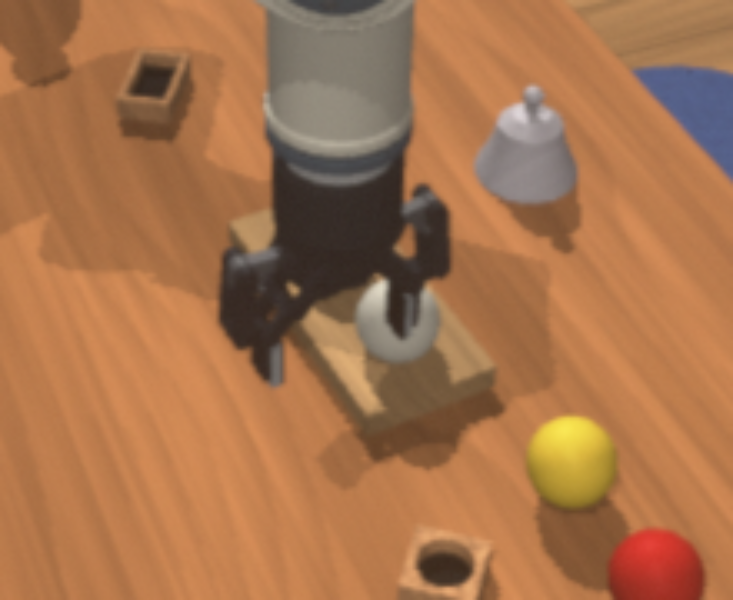

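The globe, at (398,320), is seated in the round pocket. The arm, high and clear, hides the egg from the side camera, so I'll check it with the top camera.

```bash
python3 - <<'E'
from fit import *
p,d=snapshot('top')
G=region('top',d,.035,.085,np.array([.592,-.0925]),.04);print(len(G),globe(G,[.592,-.092,.05]))
E_=region('top',d,.03,.085,np.array([.5825,.027]),.055);print(len(E_),egg(E_,[.58,.027,.05]))
E
```

```text
476 (array([ 0.59296777, -0.09235685,  0.04707015]), np.float64(0.001097855778336758))
654 (array([0.58333664, 0.02718186, 0.045934  , 1.64932234]), np.float64(0.0010976173746711764))
```

Both are seated: the globe's centre is at z = 0.047 m and the egg's at z = 0.046 m, each on its pocket centre, with the egg lined up.

```bash
python3 -c "
from station import *
print(sign_off())"
```

```text
the job is handed in; nothing more can be done
None
```

The globe is seated in the round pocket and the egg lies settled in the long pocket, each within about 1 mm of its pocket centre by camera; pad force peaked at about 7 N in the readings, and the job is handed in (no verdict was returned).

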